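Dock a vial rack square under its two spring latches

ROBOT

A 6-joint arm with a two-finger parallel gripper is mounted at the origin on a cart in front of the work surface, level with it; the furniture and walls round the work are solid. World frame = base frame: x ahead of the robot, y to its left, z up, the work surface at z = 0. Lengths are in mm, angles in rad, forces in N, time in s.
With the tool pointing down it reaches from about 350 to 975 mm from the base axis. Payload 7.1 kg.
Tool frame: the origin (TCP) lies midway between the tips of the shut fingers; the grasp point (between the pads) lies 19 mm behind it; z points along the fingers, y is the line along which they close (so a half turn about z gives the same grasp; the last joint's range is limited). The gripper opens to 88 mm and grips with 3 to 60 N. Pads are 20 mm wide; open, the fingers measure 115 mm over their backs; the gripper's body (75 mm by 178 mm) begins 61 mm behind the grasp point.
Start: joints at [-1.244, 0.423, 1.63, -0, 1.089, -0.019], TCP at [211.86, -587.98, 222.675] pointing down, gripper open.
Joint ranges: [-3, 3], [-0.9, 2.11], [0.09, 2.58], [-1.31, 4.45], [0.11, 2.69], [-2.54, 2.54]. Speed limits (rad/s): [2.39, 2.39, 3.01, 3.14, 3.14, 3.14].

INTERFACE

Orientations are given as a rotation vector (axis times angle).
In Python, from workcell import ctrl gives the robot as it stands. The module is installed in compiled form; this text tells all that it offers.
- The arm moves only by the tool servo_tool, never from a script. Its argument "increments" is a list of rows, each a list of 7 numbers: the shift along the world's x, y, z in cm, then the turn, a rotation vector about the world's x, y, z in degrees, then the opening, from -1 (shut) to 1 (fully open). A call has 1 to 20 rows; each row is the pose to reach, as a shift and turn from the pose commanded when the call began; what a row does not reach only later rows make up. A row lasts 1/12 s, in which the tool goes at most 41.7 mm and 7.16 degrees, less where a joint would pass 70% of its speed; a pose out of reach is approached as far as the arm can. A call with a gripper value outside its range is refused whole. The fingers move at their own pace and stop on an object; the grip force is fixed at half the most. Time passes only in rows, so rows that repeat a pose let the fingers close. It gives the time, the measured TCP pose, the force, the opening and the grip force at its end, in the units of the state.
- ctrl.get_obs(): the state, without advancing time (a new reading comes with each control period).
- ctrl.get_image(name): name is "scene" or "top"; returns a dict with "image" (420x560x3 uint8, red, green, blue), "fx", "fy", "cx", "cy" (pixels), "k1" (the pictures are not rectified: a ray, as slopes to the right and down, at radius r is drawn at 1 + k1 r^2 times it, then the intrinsics apply), "extrinsics" (4x4, takes a point from camera to world coordinates). Camera axes: x right, y up, looking along -z (the intrinsics and any distortion apply to the point x, -y, -z); pixel columns grow to the right and rows downward; lengths in mm; the calibration is good to about 2 mm. A picture is of the moment at which its call begins. There is no depth.
- ctrl.close_job(): hands the job in; it is judged then, once.
The state is a dict: "t": time; "qpos": joint angles; "qvel": joint speeds; "joint_torque": joint torques, N m; "ee_pos": TCP position; "orientation": TCP orientation; "ft_force": force on the tool from outside, world axes, zero at the start; "moment": the same for the moment, N m; "width": finger opening in mm; "grasp_force": force on a finger pad.
Only numpy, scipy, OpenCV 4.12 (cv2) and the standard library are available. Lean on these libraries where they do the work, as an engineer would, in place of code of your own. Each camera call takes 0.05 s, during which the arm holds its last target. There are 200 camera calls.

TASK

The rack of glass vials was left askew on its docking plate. Push it back gently, near its two ends in turn, until it lies flat and parallel against the rail with both spring latches clicked down behind its rear lip, and slide it along the rail to the right until it stands against the end stop; leave it latched there and take the hand away. Keep every push under 30 N, do not tip the rack, and leave the things around it where they are.

Things in the scene. Friction and masses are not known exactly. Their poses are not given: they have to be found in the camera images.
- bed: Fixed grey docking plate, 8 mm thick, 300 mm along y (-150 to +150) and 160 mm along x (-95 to +65), with a steel rail on its far side. Origin on its underside, on the bench. x points away from the robot, square to the rail; y runs along the rail to the left; z up.
- rail (a point): Point on the black rubber facing of the fixed steel rail, on which the rack's rear must lie flat: the plane x = +45 mm of the plate, 26 mm high over it. The facing gives some 1 mm per 5 N. Brackets on the rail at y = +55 and -85 mm of the plate carry the latches; they overhang to x = 25 mm, 46 to 60 mm above the bench, with black pull knobs up to 75 mm (80 mm when lifted).
- stop (a point): Centre of the face of the end stop, a rigid steel block at the right (-y) end of the plate, 20 mm high over the plate and reaching from x = -28 to +45 mm of the plate. The face that the rack's right end must meet is the plane y = -138 mm of the plate.
- rack_centre (a point): Centre, half-way up, of the loose white plastic vial rack: 220 mm long (y), 52 mm front to rear (x, rear towards the rail), 32 mm high, 0.4 kg with five loose glass vials reaching 53 mm over its foot. Front and end faces flat. Rear: a lip 16 mm high, 5 mm thick, then a 13 mm gutter. Latched, it drags with 3 to 7 N along the rail. Starts askew, clear of the latches, 15 to 35 mm left of the stop.
- rack_left (a point): Left (+y) end of the rack's rear edge, on the rear face that goes to the rail, 16 mm above the rack's foot. At home its x in the plate's frame is 45 mm.
- rack_right (a point): Right (-y) end of the rack's rear edge, on the rear face that goes to the rail and in the plane of the right end face, 16 mm above the rack's foot. At home, in the plate's frame, its x is 45 mm and its y is -138 mm.
- latch_left (a joint): Lift in m of the left latch (y = +55 mm of the plate), an upright sprung bolt with a slanted nose. 0 = down, as at the start. The rack's lip lifts it 4.5 mm in passing; it clicks down to 0 behind the lip only once the rack there squeezes the rail's facing by 1 mm, so it holds the rack without play. A push in line with it needs 10 to 17 N just before the click, less after.
- latch_right (a joint): The same for the right latch (y = -85 mm of the plate).
- bench_timer: White bench timer, 68 x 68 x 20 mm, lying to the right of the plate: a bystander. Origin under its centre.
- wash_bottle: White squeeze bottle with a spout, 199 mm tall, standing at the right: a bystander. Origin under its centre.
- petri_slide_1: Small clear dish, 55 mm across and 11 mm high, on the enamel tray at the left: a bystander. Origin under its centre.

How it is judged:
By the outcome, as a careful person would: the job done as asked, in the order asked, and still so for the second after the job is handed in, with the robot touching nothing.
It also fails if it takes over 64 s, if anything falls off the work surface, if the arm or the gripper's body presses on something with over 40 N, if the wrist force passes 120 N, or if a joint passes its speed limit or range.

## Working session

There is one attempt and no reset: what is moved stays moved. The work goes in short steps, Python scripts to look and compute and a tool call to move; the robot and the scene stay as the last step left them, time stands still between calls to the robot, and variables do not carry over. Pictures are saved under pics/ and viewed, at most 10 in all, crops included, and the job is handed in when it is done.

Besides the shell and the picture viewer there is one more tool, called by a JSON object that holds its "method" and its "body", one argument or row to a line. servo_tool: Moves the arm, as the interface text tells. Its arguments: {"type":"object","properties":{"increments":{"type":"array","items":{"type":"array","items":{"type":"number"}}}},"required":["increments"]}

```bash
mkdir -p pics; cat > h.py <<'E'
import numpy as np, cv2
from workcell import ctrl
def grab(n):
    d=ctrl.get_image(n); 
    return d
def save(d,f,crop=None,s=1):
    im=d["image"][:,:,::-1]
    if crop: x0,y0,x1,y1=crop; im=im[y0:y1,x0:x1]
    im=cv2.resize(im,None,fx=s,fy=s,interpolation=cv2.INTER_CUBIC); cv2.imwrite(f,im)
def K(d): return np.array([[d["fx"],0,d["cx"]],[0,d["fy"],d["cy"]],[0,0,1.]])
def D(d): return np.array([d["k1"],0,0,0.])
def ray(d,uv):
    p=cv2.undistortPoints(np.array([[uv]],float),K(d),D(d))[0,0]
    E=np.array(d["extrinsics"]); return E[:3,3],E[:3,:3]@np.array([p[0],-p[1],-1])
def atz(d,uv,z):
    o,r=ray(d,uv); return o+r*(z-o[2])/r[2]
def proj(d,P):
    E=np.array(d["extrinsics"]); c=(np.atleast_2d(P)-E[:3,3])@E[:3,:3]; c=c*[1,-1,-1]
    return cv2.projectPoints(c,np.zeros(3),np.zeros(3),K(d),D(d))[0][:,0]
def tri(a,ua,b,ub):
    o1,r1=ray(a,ua);o2,r2=ray(b,ub)
    s=np.linalg.lstsq(np.c_[r1,-r2],o2-o1,rcond=None)[0]
    p,q=o1+s[0]*r1,o2+s[1]*r2; return (p+q)/2,np.linalg.norm(p-q)
E
python3 - <<'E'
from h import *
for n in("scene","top"):
    d=grab(n); save(d,f"pics/{n}0.png",s=1.4); np.save(f"{n}0.npy",d,allow_pickle=True); print(n,d["fx"],d["k1"],np.round(d["extrinsics"],2).tolist())
o=ctrl.get_obs(); print(o["ee_pos"],o["orientation"],o["ft_force"],o["t"])
E
```

```text
scene 469.07403121810745 -0.014574992339616488 [[-0.49, 0.62, -0.61, -186.48], [-0.87, -0.35, 0.35, 608.88], [0.01, 0.7, 0.71, 841.48], [0.0, 0.0, 0.0, 1.0]]
top 446.6745843192772 -0.15079609019172074 [[0.03, 0.98, -0.19, 292.16], [-1.0, 0.03, 0.01, 248.73], [0.02, 0.19, 0.98, 1183.97], [0.0, 0.0, 0.0, 1.0]]
[ 211.69769279 -587.52199479  221.98225334] [-3.09342524e+00 -5.40248547e-01  3.49858351e-04] [0.77216355 0.55137411 0.05469161] 0.1
```

View pics/scene0.png

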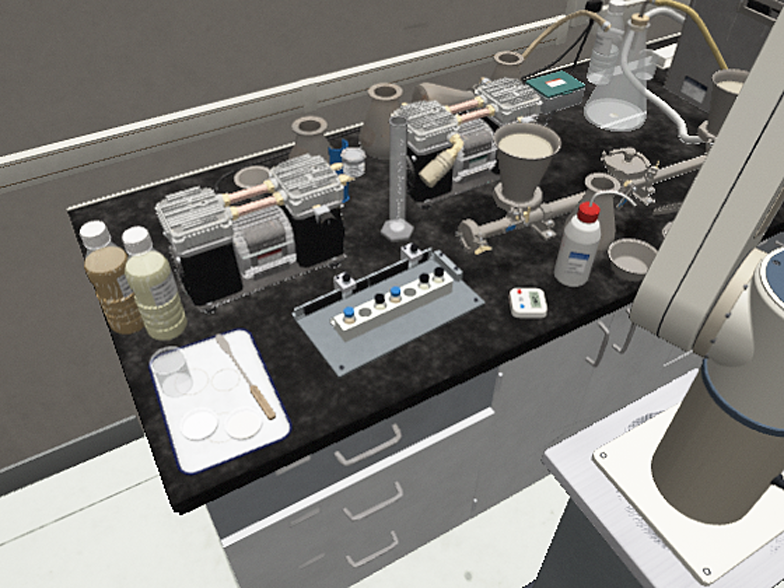

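View pics/top0.png

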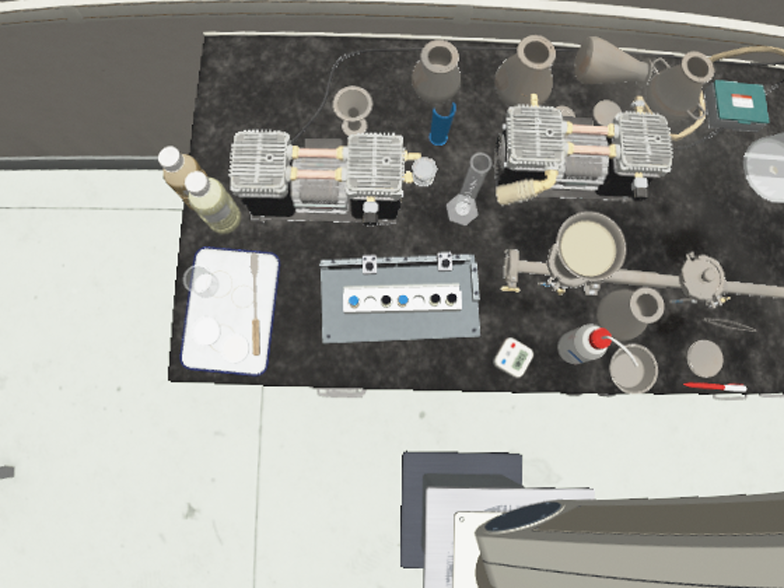

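Both views show the plate (top view about (320–480, 255–342) in the enlarged picture), with the rack askew in front of the rail and the timer to the right. I'll take enlarged crops next to measure from.

```bash
python3 - <<'E'
from h import *
t=np.load("top0.npy",allow_pickle=True).item(); s=np.load("scene0.npy",allow_pickle=True).item()
save(t,"pics/tc.png",(220,175,352,250),6); save(s,"pics/sc.png",(205,170,350,270),5.5)
E
```

```text
(no output)
```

View pics/tc.png

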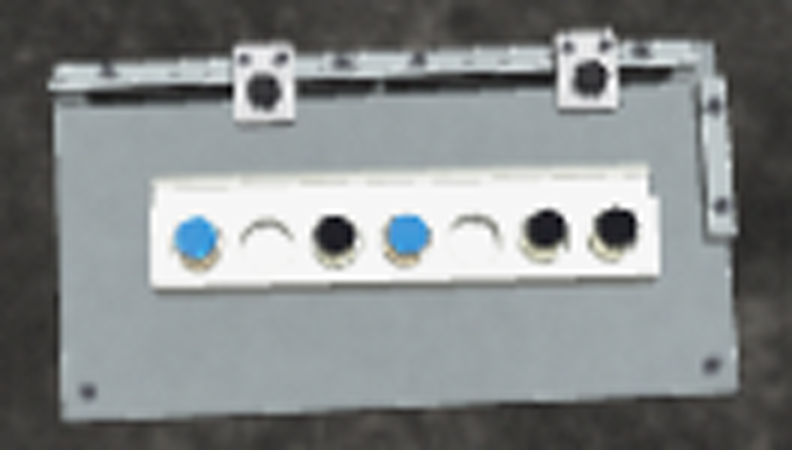

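View pics/sc.png

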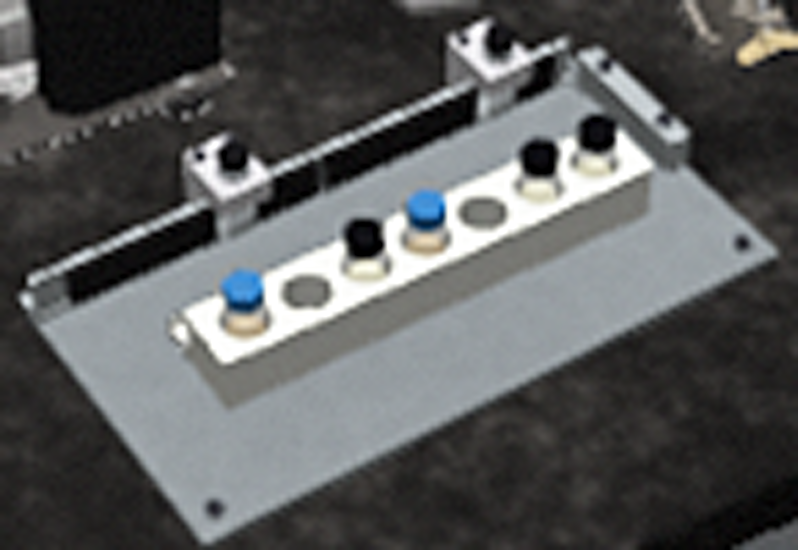

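The plate's front corners are at (62,420) and (740,393) in the top crop and (208,543) and (778,255) in the scene crop. The rack's front top corners are at (152,287)/(660,274) and (230,363)/(652,168), so I'll fit poses from these.

```bash
cat > fit.py <<'E'
from h import *
from scipy.optimize import least_squares
t=np.load("top0.npy",allow_pickle=True).item(); s=np.load("scene0.npy",allow_pickle=True).item()
T=lambda u,v:((u+.5)/6+220-.5,(v+.5)/6+175-.5); S=lambda u,v:((u+.5)/5.5+205-.5,(v+.5)/5.5+170-.5)
def tf(p,P):
    c,n=np.cos(p[2]),np.sin(p[2]); P=np.array(P,float); return np.c_[P[:,:2]@np.array([[c,n],[-n,c]])+p[:2],P[:,2]]
def fit(tp,sp,p0):
    def r(p): return np.r_[(proj(t,tf(p,[a for a,_ in tp]))-[T(*b) for _,b in tp]).ravel(),(proj(s,tf(p,[a for a,_ in sp]))-[S(*b) for _,b in sp]).ravel()]
    f=least_squares(r,p0,x_scale=[1,1,.01]); return f.x,np.round(f.fun.reshape(-1,2),1).tolist()
bed,r=fit([((-95,150,8),(62,420)),((-95,-150,8),(740,393)),((-28,-138,28),(708,238))],[((-95,150,8),(208,543)),((-95,-150,8),(778,255))],[600,150,0])
print("bed",bed,r)
rk,r=fit([((-26,110,40),(152,287)),((-26,-110,40),(660,273))],[((-26,110,40),(230,363)),((-26,-110,40),(652,168)),((-26,110,8),(232,408)),((-26,-110,8),(648,213))],[600,150,0])
print("rack",rk,r)
for n,a,b in(("bedFL",(62,420),(208,543)),("bedFR",(740,393),(778,255)),("rFL",(152,287),(230,363)),("rFR",(660,273),(652,168))):
    print(n,tri(t,T(*a),s,S(*b)))
d=rk-bed;c,n=np.cos(bed[2]),np.sin(bed[2]);print("rack in bed",c*d[0]+n*d[1],-n*d[0]+c*d[1],np.degrees(d[2]))
for q in((26,110,24),(26,-110,24)):
    w=tf(rk,[q])[0][:2]-bed[:2]; print(c*w[0]+n*w[1],-n*w[0]+c*w[1])
for nm,uv in(("stopfrontL",(708,238)),):print(nm,atz(t,T(*uv),28))
E
python3 fit.py
```

```text
bed [5.16679047e+02 2.19766372e+02 7.06248750e-02] [[-0.2, 0.1], [-0.1, -0.1], [0.2, -0.2], [-0.5, 0.3], [0.7, -0.4]]
rack [5.00800448e+02 2.14083125e+02 5.84675602e-02] [[0.2, -0.5], [0.2, -0.6], [-0.4, 0.1], [0.5, -0.4], [-0.2, 1.0], [0.3, 0.5]]
bedFL (array([411.40890809, 361.85560248,   8.49401965]), np.float64(0.9143308595677964))
bedFR (array([433.05675731,  63.7001831 ,   6.19709409]), np.float64(2.1449789978546083))
rFL (array([466.6779266 , 322.49593475,  42.07626782]), np.float64(0.7761415190960845))
rFR (array([480.30696546, 103.83798361,  39.70547395]), np.float64(1.5438090887011722))
rack in bed -16.240060106465272 -4.548587563452018 -0.6965628337368813
11.095290209663537 105.12720111889352
8.42074681679401 -114.85654104774855
stopfrontL [497.95647892  80.59317174  28.        ]
```

The fit puts the plate at (517, 220) with yaw 4.05°. The rack's rear edge is at x ≈ 11 (left) and 8 (right) of the plate, and its right end is about 23 mm from the stop. The triangulated heights match the text to within about 2 mm. I'll approach over the bystanders with the fingers shut.

{"method": "servo_tool", "body": {
  "increments": [
    [6,11,8,0,0,-4,-1],
    [12,22,8,0,0,-8,-1],
    [23.8,43.8,8,0,0,-15.8,-1],
    [23.8,43.8,8,0,0,-15.8,-1],
    [23.8,43.8,8,0,0,-15.8,-1],
    [23.8,43.8,8,0,0,-15.8,-1],
    [23.8,43.8,8,0,0,-15.8,-1],
    [23.8,43.8,8,0,0,-15.8,-1],
    [23.8,43.8,8,0,0,-15.8,-1],
    [23.8,43.8,8,0,0,-15.8,-1],
    [23.8,43.8,8,0,0,-15.8,-1],
    [23.8,43.8,8,0,0,-15.8,-1],
    [23.8,43.8,8,0,0,-15.8,-1],
    [23.1,86.5,-4,0,0,-15.8,-1],
    [23.1,86.5,-4,0,0,-15.8,-1],
    [23.1,86.5,-4,0,0,-15.8,-1],
    [23.1,86.5,-4,0,0,-15.8,-1],
    [23.1,86.5,-4,0,0,-15.8,-1],
    [23.1,86.5,-4,0,0,-15.8,-1],
    [23.1,86.5,-4,0,0,-15.8,-1]
  ]
}}

```text
t: 1.77
ee_pos: [444.7, 132.2, 223.1]
orientation: [3.139, 0.11, -0.0]
ft_force: [1.6, -0.4, 0.3]
width: 0.6
grasp_force: 0.0
```

{"method": "servo_tool", "body": {
  "increments": [
    [-0.3,14.0,-10,0,0,0,-1],
    [-0.3,14.0,-10,0,0,0,-1],
    [-0.3,14.0,-10,0,0,0,-1],
    [-0.3,14.0,-10,0,0,0,-1],
    [-0.3,14.0,-10,0,0,0,-1],
    [-0.3,14.0,-10,0,0,0,-1],
    [-0.3,14.0,-10,0,0,0,-1],
    [-0.3,14.0,-10,0,0,0,-1]
  ]
}}

```text
t: 2.43
ee_pos: [442.6, 269.8, 124.5]
orientation: [-3.14, -0.109, -0.001]
ft_force: [0.7, -0.1, 0.9]
width: 0.6
grasp_force: 0.0
```

```bash
python3 - <<'E'
from h import *
o=ctrl.get_obs(); print(o["ee_pos"],o["orientation"],o["ft_force"],o["t"])
E
```

```text
[442.64761359 269.76301119 124.4740941 ] [-3.13967884e+00 -1.08712749e-01 -8.76778450e-04] [ 0.71810302 -0.14481729  0.85898799] 2.4333
```

{"method": "servo_tool", "body": {
  "increments": [
    [0,0.7,-4,0,0,0,-1],
    [0,0.7,-8,0,0,0,-1],
    [0,0.7,-10.7,0,0,0,-1],
    [0,0.7,-10.7,0,0,0,-1],
    [0,0.7,-10.7,0,0,0,-1],
    [0,0.7,-10.7,0,0,0,-1],
    [0,0.7,-10.7,0,0,0,-1],
    [0,0.7,-10.7,0,0,0,-1]
  ]
}}

```text
t: 3.1
ee_pos: [443.7, 278.3, 18.9]
orientation: [-3.138, -0.109, -0.005]
ft_force: [0.5, -0.4, -0.3]
width: 0.8
grasp_force: 0.0
```

```bash
python3 - <<'E'
from h import *
o=ctrl.get_obs(); print(o["ee_pos"],o["ft_force"])
s=grab("scene"); save(s,"pics/s1.png",(205,150,350,270),5); 
E
```

```text
[443.72477233 278.29294062  18.89964072] [ 0.46631143 -0.390914   -0.32461627]
```

View pics/s1.png

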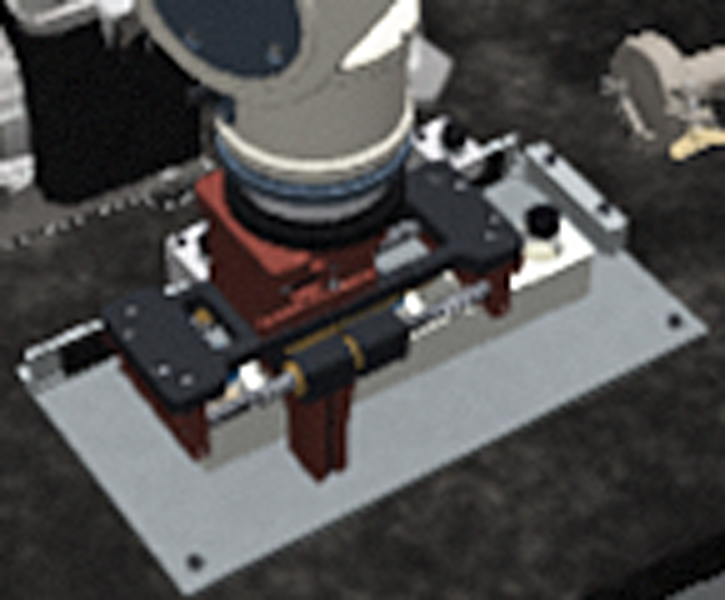

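The fingers are at the front of the rack by the left part, with nothing touched; the vials and latch knobs stay clear below the gripper's body. Now the first gentle left push.

{"method": "servo_tool", "body": {
  "increments": [
    [0.5,0.03,-0.3,0,0,0,-1],
    [0.8,0.06,-0.3,0,0,0,-1],
    [1.1,0.08,-0.3,0,0,0,-1],
    [1.4,0.1,-0.3,0,0,0,-1],
    [1.6,0.11,-0.3,0,0,0,-1],
    [1.8,0.13,-0.3,0,0,0,-1],
    [2.0,0.14,-0.3,0,0,0,-1],
    [2.0,0.14,-0.3,0,0,0,-1]
  ]
}}

```text
t: 3.82
ee_pos: [462.5, 279.2, 13.7]
orientation: [3.14, 0.11, -0.0]
ft_force: [-0.6, -0.0, 0.4]
width: 0.5
grasp_force: 0.0
```

{"method": "servo_tool", "body": {
  "increments": [
    [0.2,0.01,0,0,0,0,-1],
    [0.4,0.03,0,0,0,0,-1],
    [0.6,0.04,0,0,0,0,-1],
    [0.8,0.05,0,0,0,0,-1],
    [0.8,0.05,0,0,0,0,-1]
  ]
}}

```text
t: 4.23
ee_pos: [470.8, 279.8, 13.8]
orientation: [-3.139, -0.11, -0.001]
ft_force: [-0.4, -0.4, 0.3]
width: 0.6
grasp_force: 0.0
```

{"method": "servo_tool", "body": {
  "increments": [
    [0.2,0.01,0.2,0,0,0,-1],
    [0.4,0.03,0.2,0,0,0,-1],
    [0.6,0.04,0.2,0,0,0,-1],
    [0.6,0.04,0.2,0,0,0,-1]
  ]
}}

```text
t: 4.57
ee_pos: [476.9, 280.2, 15.9]
orientation: [-3.139, -0.11, -0.001]
ft_force: [0.5, 1.0, 1.4]
width: 0.2
grasp_force: 0.0
```

```bash
python3 - <<'E'
from h import *
o=ctrl.get_obs(); print(o["ee_pos"],o["ft_force"])
s=grab("scene"); t=grab("top"); save(s,"pics/s2.png",(205,150,350,270),4)
a=cv2.imread("pics/s2.png"); save(t,"pics/t2.png",(220,175,352,250),4.4); b=cv2.imread("pics/t2.png"); 
w=max(a.shape[1],b.shape[1]); c=np.vstack([cv2.copyMakeBorder(x,0,0,0,w-x.shape[1],0) for x in(a[:260+120],b[:220])]); print(c.shape)
cv2.imwrite("pics/c2.png",c)
E
```

```text
[476.85214894 280.23211583  15.92766607] [0.4814379  1.0305242  1.44765855]
(600, 581, 3)
```

View pics/c2.png

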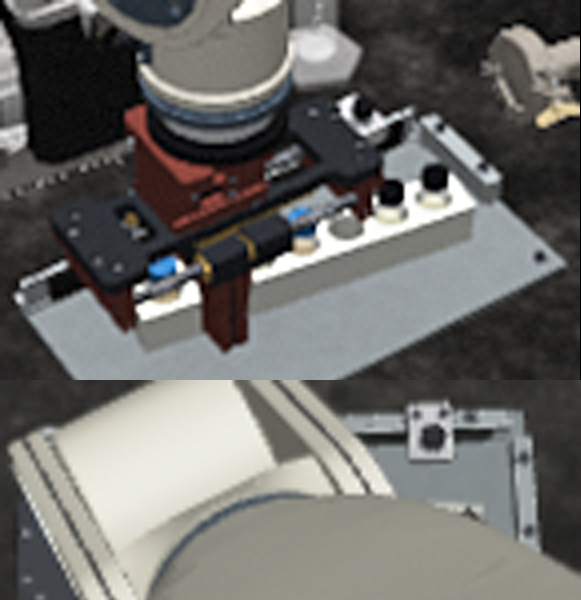

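The rack's left end has swung toward the rail (its lower left corner moved about 8 px up and left), with under 2 N of force. Next I back off and do the right end.

{"method": "servo_tool", "body": {
  "increments": [
    [-2,-0.15,0,0,0,0,-1],
    [-3.6,-0.26,0,0,0,0,-1],
    [-3.6,-0.26,0,0,0,0,-1],
    [-2.8,-4.3,0,0,0,0,-1],
    [-2.8,-8.3,0,0,0,0,-1],
    [-2.6,-12.3,0,0,0,0,-1],
    [-2.5,-15.3,0,0,0,0,-1],
    [-2.5,-15.3,0,0,0,0,-1],
    [-2.5,-15.3,0,0,0,0,-1]
  ]
}}

```text
t: 5.42
ee_pos: [452.4, 125.8, 16.0]
orientation: [-3.14, -0.105, -0.001]
ft_force: [-0.4, -0.9, -0.0]
width: 0.3
grasp_force: 0.0
```

{"method": "servo_tool", "body": {
  "increments": [
    [0.6,0.04,0,0,0,0,-1],
    [1.2,0.08,0,0,0,0,-1],
    [1.5,0.1,0,0,0,0,-1],
    [1.8,0.12,0,0,0,0,-1],
    [2.1,0.15,0,0,0,0,-1],
    [2.4,0.17,0,0,0,0,-1],
    [2.7,0.19,0,0,0,0,-1],
    [3.0,0.21,0,0,0,0,-1],
    [3.3,0.23,0,0,0,0,-1],
    [3.6,0.25,0,0,0,0,-1],
    [3.6,0.25,0,0,0,0,-1]
  ]
}}

```text
t: 6.33
ee_pos: [488.2, 129.7, 15.9]
orientation: [-3.139, -0.11, -0.002]
ft_force: [-0.0, -1.7, -0.1]
width: 0.4
grasp_force: 0.0
```

{"method": "servo_tool", "body": {
  "increments": [
    [0.2,0.01,0,0,0,0,-1],
    [0.4,0.03,0,0,0,0,-1],
    [0.6,0.04,0,0,0,0,-1],
    [0.8,0.06,0,0,0,0,-1],
    [0.8,0.06,0,0,0,0,-1]
  ]
}}

```text
t: 6.75
ee_pos: [495.8, 130.3, 15.8]
orientation: [-3.14, -0.11, -0.001]
ft_force: [-0.3, 0.2, -0.7]
width: 0.5
grasp_force: 0.0
```

{"method": "servo_tool", "body": {
  "increments": [
    [0.1,0.01,0,0,0,0,-1],
    [0.2,0.01,0,0,0,0,-1],
    [0.3,0.02,0,0,0,0,-1],
    [0.3,0.02,0,0,0,0,-1]
  ]
}}

```text
t: 7.08
ee_pos: [498.5, 130.4, 15.8]
orientation: [-3.14, -0.11, -0.0]
ft_force: [-0.6, 0.2, 0.1]
width: 0.6
grasp_force: 0.1
```

{"method": "servo_tool", "body": {
  "increments": [
    [0.1,0.01,0,0,0,0,-1],
    [0.2,0.01,0,0,0,0,-1],
    [0.3,0.02,0,0,0,0,-1],
    [0.3,0.02,0,0,0,0,-1]
  ]
}}

```text
t: 7.42
ee_pos: [500.2, 130.4, 15.5]
orientation: [3.139, 0.11, -0.003]
ft_force: [-4.0, -1.0, 2.5]
width: 0.2
grasp_force: 2.2
```

{"method": "servo_tool", "body": {
  "increments": [
    [0.1,0.01,0,0,0,0,-1],
    [0.2,0.01,0,0,0,0,-1],
    [0.2,0.01,0,0,0,0,-1]
  ]
}}

```text
t: 7.67
ee_pos: [501.6, 130.3, 15.4]
orientation: [3.139, 0.11, -0.005]
ft_force: [-6.0, -1.3, 3.0]
width: 0.4
grasp_force: 3.0
```

{"method": "servo_tool", "body": {
  "increments": [
    [0.1,0.01,0,0,0,0,-1],
    [0.2,0.01,0,0,0,0,-1],
    [0.2,0.01,0,0,0,0,-1]
  ]
}}

```text
t: 7.92
ee_pos: [503.2, 130.3, 15.4]
orientation: [3.139, 0.11, -0.006]
ft_force: [-5.7, -1.6, 2.9]
width: 0.5
grasp_force: 3.4
```

{"method": "servo_tool", "body": {
  "increments": [
    [0.1,0.01,0,0,0,0,-1],
    [0.2,0.01,0,0,0,0,-1],
    [0.2,0.01,0,0,0,0,-1]
  ]
}}

```text
t: 8.17
ee_pos: [504.2, 130.2, 15.2]
orientation: [3.139, 0.11, -0.01]
ft_force: [-9.1, -2.2, 4.9]
width: 0.5
grasp_force: 4.7
```

{"method": "servo_tool", "body": {
  "increments": [
    [0.1,0.01,0,0,0,0,-1],
    [0.1,0.01,0,0,0,0,-1],
    [0.1,0.01,0,0,0,0,-1]
  ]
}}

```text
t: 8.42
ee_pos: [504.6, 130.3, 15.1]
orientation: [3.138, 0.11, -0.011]
ft_force: [-9.8, -1.2, 4.7]
width: 0.3
grasp_force: 5.1
```

{"method": "servo_tool", "body": {
  "increments": [
    [0.1,0.01,0,0,0,0,-1],
    [0.1,0.01,0,0,0,0,-1],
    [0.1,0.01,0,0,0,0,-1]
  ]
}}

```text
t: 8.67
ee_pos: [505.0, 130.4, 15.0]
orientation: [3.138, 0.11, -0.013]
ft_force: [-11.3, -0.3, 5.1]
width: 0.3
grasp_force: 5.8
```

{"method": "servo_tool", "body": {
  "increments": [
    [0.1,0.01,0,0,0,0,-1],
    [0.1,0.01,0,0,0,0,-1],
    [0.1,0.01,0,0,0,0,-1]
  ]
}}

```text
t: 8.92
ee_pos: [506.0, 130.7, 14.8]
orientation: [3.139, 0.11, -0.013]
ft_force: [-11.8, 1.9, 4.3]
width: 0.7
grasp_force: 5.5
```

{"method": "servo_tool", "body": {
  "increments": [
    [0.1,0.01,0,0,0,0,-1],
    [0.1,0.01,0,0,0,0,-1],
    [0.1,0.01,0,0,0,0,-1]
  ]
}}

```text
t: 9.17
ee_pos: [506.4, 130.7, 14.7]
orientation: [3.138, 0.11, -0.015]
ft_force: [-13.4, 0.9, 4.5]
width: 0.5
grasp_force: 6.3
```

{"method": "servo_tool", "body": {
  "increments": [
    [0.1,0.01,0,0,0,0,-1],
    [0.1,0.01,0,0,0,0,-1],
    [0.1,0.01,0,0,0,0,-1]
  ]
}}

```text
t: 9.42
ee_pos: [507.3, 131.0, 14.6]
orientation: [3.139, 0.11, -0.015]
ft_force: [-13.6, 3.4, 2.9]
width: 0.1
grasp_force: 6.2
```

{"method": "servo_tool", "body": {
  "increments": [
    [-1,-0.07,0.1,0,0,0,-1],
    [-4,-0.28,0.1,0,0,0,-1],
    [-4.0,-0.28,0.1,0,0,0,-1],
    [-4.6,3.7,0.1,0,0,0,-1],
    [-4.8,7.7,0.1,0,0,0,-1],
    [-5.1,11.7,0.1,0,0,0,-1],
    [-5.1,14.7,0.1,0,0,0,-1],
    [-5.1,14.7,0.1,0,0,0,-1],
    [-5.1,14.7,0.1,0,0,0,-1]
  ]
}}

```text
t: 10.17
ee_pos: [462.0, 280.3, 17.1]
orientation: [-3.138, -0.115, -0.004]
ft_force: [-0.2, 0.0, 0.1]
width: 0.5
grasp_force: 0.0
```

```bash
python3 - <<'E'
from h import *
o=ctrl.get_obs(); print(o["ee_pos"],o["ft_force"])
s=grab("scene"); save(s,"pics/s3.png",(205,160,350,265),5.5)
E
```

```text
[462.01911311 280.26217059  17.06901047] [-0.19726441  0.00822858  0.06661334]
```

View pics/s3.png

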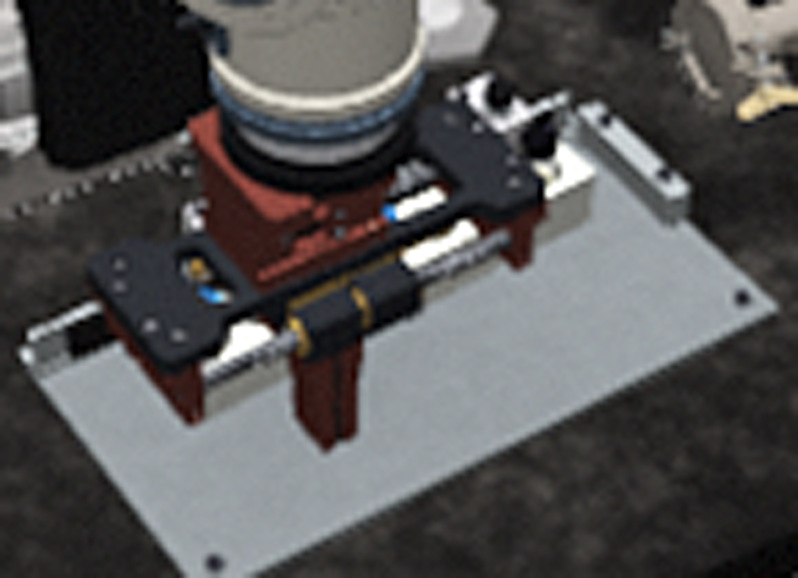

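The right end now stands near the rail, and the left end lags a little. Now the left push.

{"method": "servo_tool", "body": {
  "increments": [
    [0.4,0.03,-0.1,0,0,0,-1],
    [0.8,0.06,-0.1,0,0,0,-1],
    [1.1,0.08,-0.1,0,0,0,-1],
    [1.4,0.1,-0.1,0,0,0,-1],
    [1.7,0.12,-0.1,0,0,0,-1],
    [2.0,0.14,-0.1,0,0,0,-1],
    [2.0,0.14,-0.1,0,0,0,-1]
  ]
}}

```text
t: 10.8
ee_pos: [482.2, 279.7, 15.9]
orientation: [-3.139, -0.109, -0.001]
ft_force: [-0.4, -0.1, -0.6]
width: 0.5
grasp_force: 0.0
```

{"method": "servo_tool", "body": {
  "increments": [
    [0.1,0.01,0,0,0,0,-1],
    [0.2,0.01,0,0,0,0,-1],
    [0.3,0.02,0,0,0,0,-1],
    [0.4,0.03,0,0,0,0,-1],
    [0.4,0.03,0,0,0,0,-1]
  ]
}}

```text
t: 11.22
ee_pos: [485.4, 280.2, 15.8]
orientation: [-3.14, -0.11, -0.0]
ft_force: [-0.3, -0.5, -0.0]
width: 0.4
grasp_force: 0.0
```

{"method": "servo_tool", "body": {
  "increments": [
    [0.1,0.01,0,0,0,0,-1],
    [0.2,0.01,0,0,0,0,-1],
    [0.3,0.02,0,0,0,0,-1],
    [0.3,0.02,0,0,0,0,-1]
  ]
}}

```text
t: 11.55
ee_pos: [488.6, 280.4, 15.8]
orientation: [-3.14, -0.11, -0.001]
ft_force: [-0.2, -0.1, 0.4]
width: 0.1
grasp_force: 0.0
```

{"method": "servo_tool", "body": {
  "increments": [
    [0.1,0.01,0,0,0,0,-1],
    [0.2,0.01,0,0,0,0,-1],
    [0.3,0.02,0,0,0,0,-1],
    [0.3,0.02,0,0,0,0,-1]
  ]
}}

```text
t: 11.88
ee_pos: [490.4, 280.3, 15.5]
orientation: [3.139, 0.11, -0.003]
ft_force: [-4.1, 0.6, -0.5]
width: 0.5
grasp_force: 2.1
```

{"method": "servo_tool", "body": {
  "increments": [
    [0.1,0.01,0,0,0,0,-1],
    [0.2,0.01,0,0,0,0,-1],
    [0.2,0.01,0,0,0,0,-1]
  ]
}}

```text
t: 12.13
ee_pos: [492.5, 280.5, 15.5]
orientation: [3.139, 0.11, -0.002]
ft_force: [-3.8, 1.3, 0.2]
width: 0.4
grasp_force: 2.2
```

{"method": "servo_tool", "body": {
  "increments": [
    [0.1,0.01,0,0,0,0,-1],
    [0.2,0.01,0,0,0,0,-1],
    [0.2,0.01,0,0,0,0,-1]
  ]
}}

```text
t: 12.38
ee_pos: [494.2, 280.6, 15.4]
orientation: [3.139, 0.11, -0.003]
ft_force: [-4.9, 2.8, 0.0]
width: 0.5
grasp_force: 2.7
```

{"method": "servo_tool", "body": {
  "increments": [
    [0.1,0.01,0,0,0,0,-1],
    [0.2,0.01,0,0,0,0,-1],
    [0.2,0.01,0,0,0,0,-1]
  ]
}}

```text
t: 12.63
ee_pos: [496.4, 280.7, 15.5]
orientation: [3.139, 0.11, -0.002]
ft_force: [-5.7, 2.6, -0.8]
width: 0.3
grasp_force: 2.8
```

{"method": "servo_tool", "body": {
  "increments": [
    [0.1,0.01,0,0,0,0,-1],
    [0.1,0.01,0,0,0,0,-1],
    [0.1,0.01,0,0,0,0,-1]
  ]
}}

```text
t: 12.88
ee_pos: [496.5, 280.6, 15.3]
orientation: [3.139, 0.11, -0.005]
ft_force: [-7.0, 2.7, 0.6]
width: 0.5
grasp_force: 3.7
```

{"method": "servo_tool", "body": {
  "increments": [
    [0.1,0.01,0,0,0,0,-1],
    [0.1,0.01,0,0,0,0,-1],
    [0.1,0.01,0,0,0,0,-1]
  ]
}}

```text
t: 13.13
ee_pos: [496.7, 280.5, 15.2]
orientation: [3.138, 0.11, -0.007]
ft_force: [-10.8, 2.1, 3.9]
width: 0.5
grasp_force: 5.0
```

{"method": "servo_tool", "body": {
  "increments": [
    [0.1,0.01,0,0,0,0,-1],
    [0.1,0.01,0,0,0,0,-1],
    [0.1,0.01,0,0,0,0,-1]
  ]
}}

```text
t: 13.38
ee_pos: [496.9, 280.3, 15.1]
orientation: [3.138, 0.11, -0.01]
ft_force: [-12.2, 2.6, 4.8]
width: 0.1
grasp_force: 6.1
```

{"method": "servo_tool", "body": {
  "increments": [
    [0.1,0.01,0,0,0,0,-1],
    [0.1,0.01,0,0,0,0,-1],
    [0.1,0.01,0,0,0,0,-1]
  ]
}}

```text
t: 13.63
ee_pos: [497.1, 280.2, 15.0]
orientation: [3.137, 0.11, -0.012]
ft_force: [-15.8, 2.1, 6.1]
width: 0.2
grasp_force: 7.3
```

{"method": "servo_tool", "body": {
  "increments": [
    [0.1,0.01,0,0,0,0,-1],
    [0.1,0.01,0,0,0,0,-1],
    [0.1,0.01,0,0,0,0,-1]
  ]
}}

```text
t: 13.88
ee_pos: [497.3, 280.1, 14.9]
orientation: [3.137, 0.109, -0.014]
ft_force: [-17.4, 2.6, 7.0]
width: 0.7
grasp_force: 8.4
```

{"method": "servo_tool", "body": {
  "increments": [
    [0.1,0.01,0,0,0,0,-1],
    [0.1,0.01,0,0,0,0,-1],
    [0.1,0.01,0,0,0,0,-1]
  ]
}}

```text
t: 14.13
ee_pos: [497.5, 280.0, 14.7]
orientation: [3.136, 0.109, -0.017]
ft_force: [-19.6, 2.1, 7.4]
width: 0.4
grasp_force: 9.5
```

{"method": "servo_tool", "body": {
  "increments": [
    [0.1,0.01,0,0,0,0,-1],
    [0.1,0.01,0,0,0,0,-1],
    [0.1,0.01,0,0,0,0,-1]
  ]
}}

```text
t: 14.38
ee_pos: [497.7, 279.9, 14.6]
orientation: [3.136, 0.109, -0.019]
ft_force: [-20.9, 2.6, 9.6]
width: 0.6
grasp_force: 10.5
```

The force passed the latch's 17 N without a clear drop, so I'll stop here and work the right end again.

{"method": "servo_tool", "body": {
  "increments": [
    [-1,-0.07,0.1,0,0,0,-1],
    [-2.5,-0.17,0.1,0,0,0,-1],
    [-2.5,-0.17,0.1,0,0,0,-1],
    [-2.2,-4.2,0.1,0,0,0,-1],
    [-1.9,-8.2,0.1,0,0,0,-1],
    [-1.6,-12.2,0.1,0,0,0,-1],
    [-1.4,-15.0,0.1,0,0,0,-1],
    [-1.4,-15.0,0.1,0,0,0,-1],
    [-1.4,-15.0,0.1,0,0,0,-1]
  ]
}}

```text
t: 15.13
ee_pos: [491.8, 130.1, 17.1]
orientation: [-3.14, -0.105, -0.003]
ft_force: [0.2, 0.4, -0.0]
width: 0.5
grasp_force: 0.0
```

{"method": "servo_tool", "body": {
  "increments": [
    [0.3,0.02,0,0,0,0,-1],
    [0.5,0.04,0,0,0,0,-1],
    [0.7,0.05,0,0,0,0,-1],
    [0.7,0.05,0,0,0,0,-1],
    [0.7,0.05,0,0,0,0,-1]
  ]
}}

```text
t: 15.55
ee_pos: [497.4, 132.8, 16.7]
orientation: [-3.14, -0.112, -0.0]
ft_force: [-0.5, -0.5, 0.5]
width: 0.6
grasp_force: 0.0
```

{"method": "servo_tool", "body": {
  "increments": [
    [0.1,0.01,0,0,0,0,-1],
    [0.2,0.01,0,0,0,0,-1],
    [0.3,0.02,-0.1,0,0,0,-1],
    [0.3,0.02,-0.1,0,0,0,-1]
  ]
}}

```text
t: 15.88
ee_pos: [500.4, 132.3, 15.7]
orientation: [-3.14, -0.11, -0.0]
ft_force: [-0.6, 0.3, 0.5]
width: -0.0
grasp_force: 0.0
```

{"method": "servo_tool", "body": {
  "increments": [
    [0.1,0.01,0,0,0,0,-1],
    [0.2,0.01,0,0,0,0,-1],
    [0.3,0.02,0,0,0,0,-1],
    [0.3,0.02,0,0,0,0,-1]
  ]
}}

```text
t: 16.22
ee_pos: [503.6, 132.4, 15.8]
orientation: [-3.14, -0.11, -0.001]
ft_force: [0.2, 0.1, 0.7]
width: 0.7
grasp_force: 0.0
```

{"method": "servo_tool", "body": {
  "increments": [
    [0.1,0.01,0,0,0,0,-1],
    [0.2,0.01,0,0,0,0,-1],
    [0.2,0.01,0,0,0,0,-1]
  ]
}}

```text
t: 16.47
ee_pos: [505.5, 132.5, 15.8]
orientation: [-3.14, -0.11, -0.001]
ft_force: [0.4, -0.2, -1.1]
width: 0.4
grasp_force: 0.0
```

{"method": "servo_tool", "body": {
  "increments": [
    [0.1,0.01,0,0,0,0,-1],
    [0.2,0.01,0,0,0,0,-1],
    [0.2,0.01,0,0,0,0,-1]
  ]
}}

```text
t: 16.72
ee_pos: [507.1, 132.5, 15.7]
orientation: [3.14, 0.11, -0.001]
ft_force: [-0.5, -0.6, 0.6]
width: 0.0
grasp_force: 0.4
```

{"method": "servo_tool", "body": {
  "increments": [
    [0.1,0.01,0,0,0,0,-1],
    [0.2,0.01,0,0,0,0,-1],
    [0.2,0.01,0,0,0,0,-1]
  ]
}}

```text
t: 16.97
ee_pos: [507.3, 132.4, 15.4]
orientation: [3.139, 0.11, -0.006]
ft_force: [-5.4, -0.1, 2.9]
width: 0.4
grasp_force: 2.8
```

{"method": "servo_tool", "body": {
  "increments": [
    [0.1,0.01,0,0,0,0,-1],
    [0.2,0.01,0,0,0,0,-1],
    [0.2,0.01,0,0,0,0,-1]
  ]
}}

```text
t: 17.22
ee_pos: [507.7, 132.2, 15.1]
orientation: [3.138, 0.11, -0.011]
ft_force: [-9.9, 0.3, 5.2]
width: 0.5
grasp_force: 4.6
```

{"method": "servo_tool", "body": {
  "increments": [
    [0.1,0.01,0,0,0,0,-1],
    [0.2,0.01,0,0,0,0,-1],
    [0.2,0.01,0,0,0,0,-1]
  ]
}}

```text
t: 17.47
ee_pos: [508.2, 132.0, 14.8]
orientation: [3.138, 0.11, -0.016]
ft_force: [-12.5, -1.1, 5.9]
width: 0.3
grasp_force: 6.3
```

{"method": "servo_tool", "body": {
  "increments": [
    [0.1,0.01,0,0,0,0,-1],
    [0.2,0.01,0,0,0,0,-1],
    [0.2,0.01,0,0,0,0,-1]
  ]
}}

```text
t: 17.72
ee_pos: [508.6, 131.8, 14.5]
orientation: [3.137, 0.11, -0.021]
ft_force: [-16.6, -0.4, 6.6]
width: 0.3
grasp_force: 8.1
```

{"method": "servo_tool", "body": {
  "increments": [
    [0.1,0.01,0,0,0,0,-1],
    [0.2,0.01,0,0,0,0,-1],
    [0.2,0.01,0,0,0,0,-1]
  ]
}}

```text
t: 17.97
ee_pos: [509.0, 131.6, 14.2]
orientation: [3.137, 0.11, -0.025]
ft_force: [-19.2, -1.3, 10.2]
width: 0.6
grasp_force: 9.8
```

{"method": "servo_tool", "body": {
  "increments": [
    [-1.5,-0.1,0.2,0,0,0,-1],
    [-4,-0.3,0.2,0,0,0,-1],
    [-7,-0.5,1,0,0,0,-1],
    [-10,2,5,0,0,0,-1],
    [-11,6,9,0,0,0,-1],
    [-11,10,13,0,0,0,-1],
    [-11,14,13,0,0,0,-1],
    [-11,18,13,0,0,0,-1],
    [-11,22,13,0,0,0,-1],
    [-11,25,13,0,0,0,-1],
    [-11,25,13,0,0,0,-1]
  ]
}}

```text
t: 18.88
ee_pos: [408.0, 388.4, 147.2]
orientation: [-3.136, -0.113, -0.006]
ft_force: [-0.1, 0.1, 0.3]
width: 0.5
grasp_force: 0.0
```

```bash
python3 - <<'E'
from h import *
o=ctrl.get_obs(); print(o["ee_pos"],o["ft_force"])
s=grab("scene"); t=grab("top"); np.save("s4.npy",s,allow_pickle=True); np.save("t4.npy",t,allow_pickle=True)
save(s,"pics/s4.png",(205,165,350,245),4); a=cv2.imread("pics/s4.png"); save(t,"pics/t4.png",(220,175,352,240),4.4); b=cv2.imread("pics/t4.png"); 
w=max(a.shape[1],b.shape[1]); cv2.imwrite("pics/c4.png",np.vstack([cv2.copyMakeBorder(x,0,0,0,w-x.shape[1],0) for x in(a,b[:280])]))
E
```

```text
[408.00753646 388.36517659 147.15089512] [-0.0618312   0.093121    0.26743885]
```

View pics/c4.png

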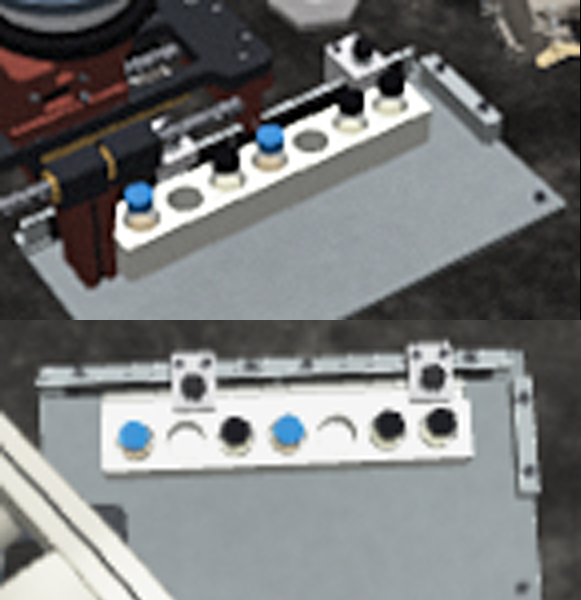

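The rack looks parallel to the rail, with its front corners at about (102,470) and (471,457) in the top half of the picture. I'll check the pose and both knob heights against the first picture.

```bash
cat > f2.py <<'E'
import fit
from fit import *
fit.T=lambda u,v:((u+.5)/4.4+220-.5,(v+.5)/4.4+175-.5); fit.S=lambda u,v:((u+.5)/4+205-.5,(v+.5)/4+165-.5)
rk,r=fit.fit([((-26,110,40),(102,469)),((-26,-110,40),(471,456))] if 0 else [((-26,110,40),(102,469-320)),((-26,-110,40),(471,456-320))],[((-26,110,40),(125,248)),((-26,-110,40),(430,111)),((-26,-110,8),(430,138)),((-26,110,8),(126,281))],[500,214,.07])
d=rk-bed;c,n=np.cos(bed[2]),np.sin(bed[2]);print("rack4 in bed",c*d[0]+n*d[1],-n*d[0]+c*d[1],np.degrees(d[2]),r)
# knob shift right latch, before/after (subpixel, template from before; top bracket as reference)
t4=np.load("t4.npy",allow_pickle=True).item();s4=np.load("s4.npy",allow_pickle=True).item()
for nm,a,b,ks in(("top",t,t4,[("L",(263,92)),("R",(589,78))]),("scene",s,s4,[("R",(497,40)),("L",(233,157))])):
    g0,g1=[cv2.cvtColor(x["image"],cv2.COLOR_RGB2GRAY).astype(np.float32) for x in(a,b)]
    for k,uv in ks:
        u,v=((uv[0])/6+220,uv[1]/6+175) if nm=="top" else (uv[0]/5.5+205,uv[1]/5.5+170)
        p0=[cv2.resize(cv2.getRectSubPix(g,(9,9),(u,v)),None,fx=1,fy=1) for g in(g0,g1)]
        print(nm,k,cv2.phaseCorrelate(p0[0],p0[1]),np.abs(p0[0]-p0[1]).mean())
E
python3 f2.py
```

```text
bed [5.16679047e+02 2.19766372e+02 7.06248750e-02] [[-0.2, 0.1], [-0.1, -0.1], [0.2, -0.2], [-0.5, 0.3], [0.7, -0.4]]
rack [5.00800448e+02 2.14083125e+02 5.84675602e-02] [[0.2, -0.5], [0.2, -0.6], [-0.4, 0.1], [0.5, -0.4], [-0.2, 1.0], [0.3, 0.5]]
bedFL (array([411.40890809, 361.85560248,   8.49401965]), np.float64(0.9143308595677964))
bedFR (array([433.05675731,  63.7001831 ,   6.19709409]), np.float64(2.1449789978546083))
rFL (array([466.6779266 , 322.49593475,  42.07626782]), np.float64(0.7761415190960845))
rFR (array([480.30696546, 103.83798361,  39.70547395]), np.float64(1.5438090887011722))
rack in bed -16.240060106465272 -4.548587563452018 -0.6965628337368813
11.095290209663537 105.12720111889352
8.42074681679401 -114.85654104774855
stopfrontL [497.95647892  80.59317174  28.        ]Traceback (most recent call last):
  File "f2.py", line 4, in <module>
    rk,r=fit.fit([((-26,110,40),(102,469)),((-26,-110,40),(471,456))] if 0 else [((-26,110,40),(102,469-320)),((-26,-110,40),(471,456-320))],[((-26,110,40),(125,248)),((-26,-110,40),(430,111)),((-26,-110,8),(430,138)),((-26,110,8),(126,281))],[500,214,.07])
         ^^^^^^^
AttributeError: 'function' object has no attribute 'fit'
```

```bash
sed -i 's/^import fit$/import sys/; s/fit\.T=/T=/; s/fit\.S=/S=/; s/fit\.fit(/fit(/' f2.py; sed -i 's/^from fit import \*/import fit as F\nfrom fit import */; s/^T=\(.*\); S=\(.*\)/F.T=\1; F.S=\2/' f2.py; python3 f2.py | tail -5
```

```text
rack4 in bed 21.875953342874723 0.9440676058415478 -0.36939457266485665 [[-0.1, -0.6], [0.1, -0.5], [-0.1, -0.1], [0.4, -0.9], [-0.3, 1.5], [0.5, 0.8]]
top L ((0.657288687016083, -0.05414722341310885), 0.9521073772583479) 2.8874993
top R ((0.5385782895955677, 0.4984728368180864), 1.0011312468552296) 2.8394535
scene R ((0.5054222345574928, 0.5228325558954912), 1.001398299763232) 1.1174372
scene L ((-0.8971455219495494, 1.2181065151523942), 0.8396708376613664) 51.5438
```

{"method": "servo_tool", "body": {
  "increments": [
    [0,-4,4,0,0,0,-1],
    [0,-33,8,0,0,0,-1],
    [0,-33,8,0,0,0,-1],
    [0,-33,8,0,0,0,-1],
    [0,-33,8,0,0,0,-1],
    [0,-33,8,0,0,0,-1],
    [0,-33,8,0,0,0,-1],
    [0,-33,8,0,0,0,-1],
    [0,-33,8,0,0,0,-1],
    [0,-33,8,0,0,0,-1],
    [0,-33,8,0,0,0,-1]
  ]
}}

```text
t: 19.9
ee_pos: [406.7, 51.9, 225.7]
orientation: [-3.14, -0.105, -0.0]
ft_force: [0.3, -0.3, 0.3]
width: 0.6
grasp_force: 0.0
```

```bash
python3 - <<'E'
from h import *
s0=np.load("scene0.npy",allow_pickle=True).item()
o=ctrl.get_obs(); print(o["ee_pos"],o["ft_force"])
s=grab("scene"); np.save("s5.npy",s,allow_pickle=True); t=grab("top"); np.save("t5.npy",t,allow_pickle=True)
for n,u,v in(("L",247,198),("R",295,177)):
    g0,g1=[cv2.cvtColor(x["image"],cv2.COLOR_RGB2GRAY) for x in(s0,s)]
    k=g0[v-5:v+6,u-5:u+6]; q=g1[v-12:v+13,u-12:u+13]; m=cv2.matchTemplate(q,k,cv2.TM_CCOEFF_NORMED); _,mx,_,l=cv2.minMaxLoc(m); print(n,mx,l[0]-7,l[1]-7)
save(s,"pics/s5.png",(205,160,350,240),4.5); a=cv2.imread("pics/s5.png"); 
save(s0,"pics/x.png",(230,165,310,212),5);save(s,"pics/y.png",(230,165,310,212),5)
b=np.hstack([cv2.imread("pics/x.png"),cv2.imread("pics/y.png")]); w=800
cv2.imwrite("pics/c5.png",np.vstack([cv2.copyMakeBorder(z,0,0,0,w-z.shape[1],0) for z in(a,b)]))
E
```

```text
[406.72154211  51.89199657 225.72041173] [ 0.27179952 -0.28439462  0.2615304 ]
L 0.9996803402900696 0 0
R 0.9995720982551575 0 0
```

View pics/c5.png

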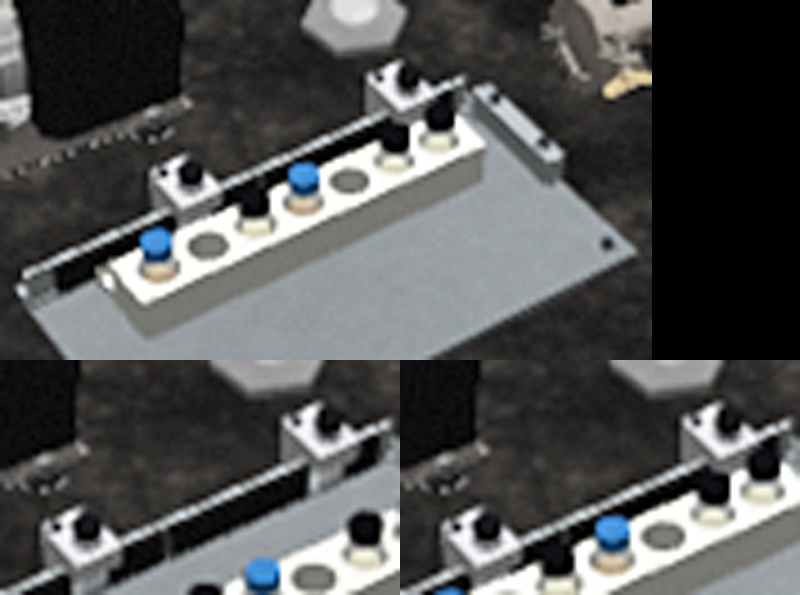

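Both knobs match their start appearance exactly (shift 0, correlation 0.9997), and the rack lies parallel, so both latches are down behind the lip. Next is the slide, with the hand going over to the left end.

{"method": "servo_tool", "body": {
  "increments": [
    [2.7,7.8,0,0,0,0,-1],
    [5.5,15.6,0,0,0,0,-1],
    [8.3,23.5,0,0,0,0,-1],
    [11,31.4,0,0,0,0,-1],
    [11,31.4,0,0,0,0,-1],
    [11,31.4,0,0,0,0,-1],
    [11,31.4,0,0,0,0,-1],
    [11,31.4,0,0,0,0,-1],
    [11,31.4,0,0,0,0,-1],
    [11,31.4,0,0,0,0,-1],
    [11,31.4,0,0,0,0,-1],
    [11,31.4,-13,0,0,0,-1],
    [11,31.4,-13,0,0,0,-1],
    [11,31.4,-13,0,0,0,-1],
    [11,31.4,-13,0,0,0,-1],
    [11,31.4,-13,0,0,0,-1],
    [11,31.4,-13,0,0,0,-1]
  ]
}}

```text
t: 21.42
ee_pos: [517.8, 367.0, 97.3]
orientation: [-3.139, -0.109, -0.001]
ft_force: [-0.7, 0.5, 0.8]
width: 0.6
grasp_force: 0.0
```

{"method": "servo_tool", "body": {
  "increments": [
    [0,0,-4,0,0,0,-1],
    [0,0,-7,0,0,0,-1],
    [0,0,-8,0,0,0,-1],
    [0,0,-8,0,0,0,-1],
    [0,0,-8,0,0,0,-1],
    [0,0,-8,0,0,0,-1]
  ]
}}

```text
t: 21.92
ee_pos: [519.0, 368.2, 18.6]
orientation: [-3.137, -0.11, -0.006]
ft_force: [-0.2, -0.1, 0.6]
width: 0.6
grasp_force: 0.0
```

{"method": "servo_tool", "body": {
  "increments": [
    [0.03,-0.4,0,0,0,0,-1],
    [0.06,-0.8,0,0,0,0,-1],
    [0.09,-1.2,0,0,0,0,-1],
    [0.11,-1.6,0,0,0,0,-1],
    [0.11,-1.6,0,0,0,0,-1],
    [0.11,-1.6,0,0,0,0,-1]
  ]
}}

```text
t: 22.42
ee_pos: [518.4, 350.6, 15.9]
orientation: [3.14, 0.109, -0.0]
ft_force: [0.1, -0.4, -0.1]
width: 0.6
grasp_force: 0.0
```

{"method": "servo_tool", "body": {
  "increments": [
    [0.01,-0.2,0,0,0,0,-1],
    [0.03,-0.4,0,0,0,0,-1],
    [0.04,-0.6,0,0,0,0,-1],
    [0.06,-0.8,0,0,0,0,-1],
    [0.06,-0.8,0,0,0,0,-1]
  ]
}}

```text
t: 22.83
ee_pos: [518.9, 342.7, 15.7]
orientation: [3.139, 0.11, -0.001]
ft_force: [0.1, 1.0, 0.1]
width: 0.4
grasp_force: 0.0
```

{"method": "servo_tool", "body": {
  "increments": [
    [0.01,-0.15,0,0,0,0,-1],
    [0.02,-0.3,0,0,0,0,-1],
    [0.03,-0.45,0,0,0,0,-1],
    [0.04,-0.6,0,0,0,0,-1]
  ]
}}

```text
t: 23.17
ee_pos: [519.4, 337.6, 15.8]
orientation: [-3.139, -0.11, -0.001]
ft_force: [-1.3, 4.9, -0.4]
width: 0.3
grasp_force: 2.2
```

{"method": "servo_tool", "body": {
  "increments": [
    [0.01,-0.15,0,0,0,0,-1],
    [0.02,-0.3,0,0,0,0,-1],
    [0.03,-0.45,0,0,0,0,-1],
    [0.04,-0.6,0,0,0,0,-1]
  ]
}}

```text
t: 23.5
ee_pos: [519.9, 331.1, 15.8]
orientation: [-3.139, -0.11, -0.0]
ft_force: [-0.5, 3.5, -1.5]
width: 1.0
grasp_force: 2.2
```

{"method": "servo_tool", "body": {
  "increments": [
    [0.01,-0.15,0,0,0,0,-1],
    [0.02,-0.3,0,0,0,0,-1],
    [0.03,-0.45,0,0,0,0,-1],
    [0.04,-0.6,0,0,0,0,-1]
  ]
}}

```text
t: 23.83
ee_pos: [520.3, 325.0, 15.8]
orientation: [-3.14, -0.11, -0.0]
ft_force: [-0.6, 4.3, -0.3]
width: 0.5
grasp_force: 2.3
```

{"method": "servo_tool", "body": {
  "increments": [
    [0.01,-0.15,0,0,0,0,-1],
    [0.02,-0.3,0,0,0,0,-1],
    [0.03,-0.4,0,0,0,0,-1]
  ]
}}

```text
t: 24.08
ee_pos: [520.6, 320.9, 15.8]
orientation: [-3.14, -0.11, -0.0]
ft_force: [-0.4, 4.7, -0.8]
width: 0.3
grasp_force: 2.3
```

{"method": "servo_tool", "body": {
  "increments": [
    [0.01,-0.1,0,0,0,0,-1],
    [0.01,-0.2,0,0,0,0,-1],
    [0.02,-0.3,0,0,0,0,-1]
  ]
}}

```text
t: 24.33
ee_pos: [520.8, 318.1, 15.8]
orientation: [-3.14, -0.11, -0.0]
ft_force: [0.2, 4.9, -0.9]
width: 0.4
grasp_force: 2.3
```

{"method": "servo_tool", "body": {
  "increments": [
    [0.01,-0.1,0,0,0,0,-1],
    [0.01,-0.2,0,0,0,0,-1],
    [0.01,-0.2,0,0,0,0,-1]
  ]
}}

```text
t: 24.58
ee_pos: [520.9, 315.9, 15.8]
orientation: [3.14, 0.11, 0.0]
ft_force: [1.0, 4.5, -1.6]
width: 0.2
grasp_force: 1.7
```

{"method": "servo_tool", "body": {
  "increments": [
    [0.01,-0.1,0,0,0,0,-1],
    [0.01,-0.2,0,0,0,0,-1],
    [0.01,-0.2,0,0,0,0,-1]
  ]
}}

```text
t: 24.83
ee_pos: [521.0, 314.0, 15.8]
orientation: [-3.14, -0.11, -0.0]
ft_force: [2.2, 3.3, -1.1]
width: 0.3
grasp_force: 1.8
```

{"method": "servo_tool", "body": {
  "increments": [
    [0.01,-0.1,0,0,0,0,-1],
    [0.01,-0.2,0,0,0,0,-1],
    [0.01,-0.2,0,0,0,0,-1]
  ]
}}

```text
t: 25.08
ee_pos: [521.2, 312.0, 15.8]
orientation: [-3.14, -0.11, -0.001]
ft_force: [1.3, 3.9, -1.1]
width: 0.3
grasp_force: 1.9
```

{"method": "servo_tool", "body": {
  "increments": [
    [0.01,-0.1,0,0,0,0,-1],
    [0.01,-0.2,0,0,0,0,-1],
    [0.01,-0.2,0,0,0,0,-1]
  ]
}}

```text
t: 25.33
ee_pos: [521.3, 311.6, 16.0]
orientation: [-3.137, -0.109, -0.002]
ft_force: [-0.6, 12.1, -2.6]
width: 0.4
grasp_force: 6.0
```

{"method": "servo_tool", "body": {
  "increments": [
    [0.01,-0.1,0,0,0,0,-1],
    [0.01,-0.2,0,0,0,0,-1],
    [0.01,-0.2,0,0,0,0,-1]
  ]
}}

```text
t: 25.58
ee_pos: [521.4, 311.5, 16.4]
orientation: [-3.135, -0.108, -0.003]
ft_force: [-3.3, 21.2, -1.7]
width: 0.2
grasp_force: 10.7
```

It is firm against the stop at 21 N. Now I withdraw.

{"method": "servo_tool", "body": {
  "increments": [
    [-0.05,0.6,0,0,0,0,-1],
    [-0.15,2.5,0,0,0,0,-1],
    [-0.25,4,0,0,0,0,-1],
    [-0.25,4,4,0,0,0,-1],
    [-0.25,4,8,0,0,0,-1],
    [-0.25,4,12,0,0,0,-1],
    [-0.25,4,16,0,0,0,-1],
    [-0.25,4,20,0,0,0,-1],
    [-0.25,4,20,0,0,0,-1],
    [-0.25,4,20,0,0,0,-1],
    [-12,-27,20,0,0,0,-1],
    [-12,-27,20,0,0,0,-1],
    [-12,-27,20,0,0,0,-1],
    [-12,-27,20,0,0,0,-1],
    [-12,-27,20,0,0,0,-1],
    [-12,-27,20,0,0,0,-1],
    [-12,-27,20,0,0,0,-1],
    [-12,-27,20,0,0,0,-1],
    [-12,-27,20,0,0,0,-1],
    [-12,-27,20,0,0,0,-1]
  ]
}}

```text
t: 27.25
ee_pos: [399.3, 36.4, 214.5]
orientation: [3.14, 0.103, -0.005]
ft_force: [0.0, 0.7, 0.1]
width: 0.6
grasp_force: 0.0
```

```bash
python3 - <<'E'
from h import *
s0=np.load("scene0.npy",allow_pickle=True).item()
o=ctrl.get_obs(); print(o["ee_pos"],o["ft_force"],o["t"])
s=grab("scene"); t=grab("top")
for n,u,v in(("L",247,198),("R",295,177)):
    g0,g1=[cv2.cvtColor(x["image"],cv2.COLOR_RGB2GRAY) for x in(s0,s)]
    k=g0[v-5:v+6,u-5:u+6]; q=g1[v-12:v+13,u-12:u+13]; m=cv2.matchTemplate(q,k,cv2.TM_CCOEFF_NORMED); _,mx,_,l=cv2.minMaxLoc(m); print(n,mx,l[0]-7,l[1]-7)
save(s,"pics/s6.png",(205,160,350,235),4); save(t,"pics/t6.png",(220,175,352,242),4.4); a=cv2.imread("pics/s6.png"); b=cv2.imread("pics/t6.png")
w=max(a.shape[1],b.shape[1]); cv2.imwrite("pics/c6.png",np.vstack([cv2.copyMakeBorder(z,0,0,0,w-z.shape[1],0) for z in(a,b)]))
E
```

```text
[399.27115507  36.39063449 214.51476358] [0.0044532  0.71157386 0.09497797] 27.25
L 0.9997249841690063 0 0
R 0.9996206164360046 0 0
```

View pics/c6.png

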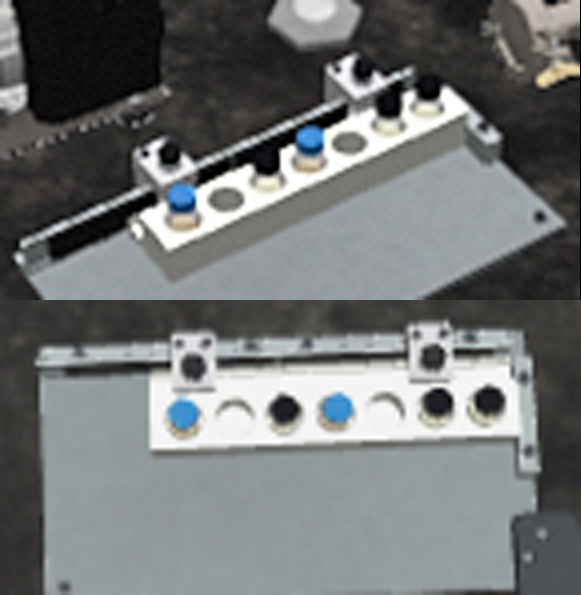

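The rack's right end meets the stop (top half about (520,440)), it lies parallel to the rail, both knobs are down and the vials are upright. The hand is clear, so I'm handing in.

```bash
python3 -c "
from workcell import ctrl; print(ctrl.close_job())"
```

```text
the job is handed in; nothing more can be done
None
```

The rack is parallel against the rail with both latches down and its right end against the stop; the highest push force I read was about 23 N, the hand is clear, and the job was handed in at about 27 s.

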